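# Return the copper round from the magnifier turntable to the coin box

## Task

Finish the viewing: gently turn the free-spinning turntable by one of its finger posts until the copper round has come out well clear of the stand magnifier, lift the round off, and lay it flat on the blue felt in the free compartment of the open coin box. Set it down rather than dropping it, do not bump the magnifier, do not send the turntable whirling, and leave the silver rounds where they lie on the turntable and in the box, and everything else on the counter in place.

Things in the scene. Friction and masses are not known exactly. Their poses are not given: they have to be found in the camera images.
- copper_round: The copper-coloured commemorative round: a disc 50 mm across, 9 mm thick, about 155 g, lying flat on the turntable, at first under the magnifier's lens. Origin: centre of its underside; z up.
- turntable (a joint): Angle of the turntable disc about its vertical axis (rad, counter-clockwise from above positive, unlimited for practical purposes). It is passive, turns freely with very little friction and coasts a little when let go; a finger that touches a round on it first will turn it.
- turntable_axis (a point): Centre of the top face of the turntable disc (fixed point, 35 mm above the counter). The disc is black with a brass edge, 260 mm across; the rounds lie on it with their centres about 75 mm from this point. A flat brass cap 24 mm across and 3 mm high sits at the centre.
- post0 (a point): Top of finger post 0 of the turntable: four upright aluminium pins, 12 mm thick and 45 mm tall above the disc's top face, stand 115 mm from the axis at quarter turns and turn with the disc. This point is the centre of the pin's top end, 80 mm above the counter.
- post1 (a point): Top of finger post 1, as post 0, a quarter turn counter-clockwise of it.
- post2 (a point): Top of finger post 2, half a turn from post 0.
- post3 (a point): Top of finger post 3, half a turn from post 1.
- lens (a point): Centre of the chrome stand magnifier's lens, which hangs level over one side of the turntable, about 125 mm above the counter. Lens with rim: 91 mm across, 7 mm thick. A thin arm runs from it, away from the turntable, up to the post.
- magnifier: The chrome stand magnifier, fixed to the counter. Origin: underside centre of its round foot (84 mm across), beside the turntable; from it rises a post 12 mm thick and 174 mm tall. Its -x axis points to the lens, which is centred 108 mm from the post.
- coin_box: Mahogany coin box, fixed, outside 136 mm (its x) by 283 mm (its y), walls 8 mm thick and 40 mm high, inner floor 8 mm above the counter. Two partitions make a row of three compartments along its y axis, each about 120 mm (x) by 83 mm (y) inside, centres 92 mm apart. The open lid rises from its +x rim to 165 mm above the counter, leaning outward (to +x) by 20 degrees. Origin: underside centre.
- felt_seat: Round blue felt, 72 mm across and 1 mm thin, lying on the floor at the centre of the one free compartment of the coin box (any of the three); a round laid here has its underside 8 mm above the counter. Origin: centre of its underside.
- silver_a: Silver round on the turntable, same size and weight as the copper one. Origin: centre of its underside.
- silver_b: Silver round on the turntable, same size. Origin: centre of its underside.
- silver_c: Silver round on the turntable, same size. Origin: centre of its underside.
- boxed_a: Silver round already lying in one compartment of the coin box, same size. Origin: centre of its underside.
- boxed_b: Silver round already lying in another compartment of the coin box, same size. Origin: centre of its underside.
- bell: Brass desk bell, 66 mm across, 50 mm tall, standing loose. Origin: centre of its underside.
- pen_tray: Red lacquered pen tray with pens, 62 by 200 mm (x by y), 18 mm high, loose, to the robot's right. Origin: underside centre.
- loupe: Small folded black loupe, 40 by 28 mm, 16 mm high, loose. Origin: underside centre.
Not all that is in view belongs to the job. What is shaped like the silver_b but red is not meant. Of the things that look like the copper_round, the smaller one is meant.

How it is judged (in metres and radians):
On the way, in this order (a step that is already met when the one before it is completed fails the run):
1. the copper round, still lying on the turntable, has been turned out from under the magnifier: centre at least 90 mm sideways from the lens centre (horizontal distance between copper_round and lens above 0.09 m and horizontal distance between copper_round and turntable_axis below 0.105 m and height (world z) of copper_round below 0.045 m), for 0.2 s.
2. the copper round has been lifted at least 30 mm off the turntable in the gripper (height (world z) of copper_round above 0.065 m and contact force between the fingers and copper_round above 1 N), for 0.2 s.
At the end, for the whole second after the job is handed in: The copper round lies released, flat and at rest on the floor of the free compartment, its centre within 20 mm of the middle of the blue felt; the turntable is at rest or nearly so with its three silver rounds still on it; the rounds in the box have not been moved by more than 20 mm (horizontal distance between copper_round and felt_seat below 0.02 m and height (world z) of copper_round below 0.014 m and angle between copper_round's own z axis and vertical below 0.1 rad and linear speed of copper_round below 0.02 m/s and contact force between the fingers and copper_round below 0.1 N and velocity of joint turntable between -0.3 and 0.3 rad/s and height (world z) of each of silver_a, silver_b, silver_c above 0.03 m and distance of each of boxed_a, boxed_b from where it was at the start of the episode below 0.02 m); the robot touches nothing.
It fails at once if the magnifier is bumped (over 4 N) (contact force between magnifier and anything else above 4 N).
It fails at once if the turntable is sent whirling (over 6 rad/s, about a turn a second) (velocity of joint turntable above 6 rad/s or velocity of joint turntable below -6 rad/s).
It fails at once if the copper round is dropped (falls freely faster than 0.6 m/s, about 18 mm of fall) (linear speed of copper_round above 0.6 m/s and contact force between the fingers and copper_round below 0.1 N).
It fails at once if a silver round is pushed out of its place on the turntable (centre nearer than 45 mm to or farther than 105 mm from the axis) or off it (horizontal distance between any of silver_a, silver_b, silver_c and turntable_axis above 0.105 m or horizontal distance between any of silver_a, silver_b, silver_c and turntable_axis below 0.045 m).
It fails at once if a round in the box, the bell, the pen tray or the loupe is moved by more than 20 mm (distance of any of boxed_a, boxed_b, bell, pen_tray, loupe from where it was at the start of the episode above 0.02 m).
It also fails if it takes over 51 s, if anything falls off the work surface, if the arm or the gripper's body presses on something with over 40 N, if the wrist force passes 120 N, or if a joint passes its speed limit or range.

## Robot

A 6-joint arm with a two-finger parallel gripper is mounted at the origin on the work surface. World frame = base frame: x ahead of the robot, y to its left, z up, the work surface at z = 0. Lengths are in mm, angles in rad, forces in N, time in s.
With the tool pointing down it reaches from about 400 to 925 mm from the base axis. Payload 12.5 kg.
Tool frame: the origin (TCP) lies on the centre line of the jaws, within the pads' length; the fingertips stand 14 mm ahead of it and the grasp point (between the pads) lies 5 mm behind it; z points along the fingers, y is the direction in which the jaws open and shut (so a half turn about z gives the same grasp; the last joint's range is limited). The gripper opens to 95 mm and grips with 3 to 60 N. Pads are 20 mm wide; open, the fingers measure 119 mm over their backs; the gripper's body (75 mm by 180 mm) begins 59 mm behind the grasp point.
Start: joints at [1.016, 0.491, 1.559, -0, 1.092, -0.106], TCP at [271.164, 563.13, 228.661] pointing down, gripper open.
Joint ranges: [-3.1, 3.1], [-0.84, 2.19], [0.05, 2.79], [-1.13, 4.28], [0.06, 2.93], [-2.69, 2.69]. Speed limits (rad/s): [2.22, 2.22, 2.79, 3.14, 3.14, 3.14].

## Interface

Orientations are given as [roll, pitch, yaw] about the fixed x, y, z axes, in that order (R = Rz(yaw) Ry(pitch) Rx(roll)).
In Python, from cell import * gives the robot as it stands.
- The arm moves only by the tool play_rows, never from a script. Its argument "moves" is a list of rows, each a list of 7 numbers: the shift along the tool's x, y, z in m, then the turn, a rotation vector about the tool's x, y, z in rad, then the opening in per cent of the stroke, from 0 (shut) to 100 (fully open). In form: [[tx, ty, tz, ax, ay, az, claw], ...]. A call has 1 to 8 rows; each row shifts and turns the pose as measured when the row begins, along the tool's axes as they then stand; what a row does not reach is not made up. A row lasts 1/10 s, in which the tool goes at most 50 mm and 8.59 degrees, less where a joint would pass 70% of its speed; a pose out of reach is approached as far as the arm can. A call is refused whole if a number of a shift passes 0.05 or a number of a turn 0.15, either way. A call with a gripper value outside its range is refused whole. The fingers move at their own pace and stop on an object; the grip force is fixed at half the most. Time passes only in rows, so rows that do not move let the fingers close. It gives the time, the measured TCP pose, the force and the opening at its end, in the units of the state.
- state(): the state, without advancing time (a new reading comes with each control period).
- read_camera(name): name is "side" or "top"; returns a dict with "img" (420x560x3 uint8, red, green, blue), "fx", "fy", "cx", "cy" (pixels), "R" (3x3) and "t" (3): a world point X has camera coordinates R X + t. Camera axes: x right, y down, z forward; pixel columns grow to the right and rows downward; lengths in mm; the calibration is good to about 2 mm. A picture is of the moment at which its call begins. There is no depth.
- job_done(): hands the job in, once; it reports no verdict.
The state is a dict: "t": time; "joints": joint angles; "qvel": joint speeds; "tau": joint torques, N m; "eef_pos": TCP position; "tcp_rot": TCP orientation; "ft_force": force on the tool from outside, world axes, zero at the start; "moment": the same for the moment, N m; "opening": opening from 0.0 (shut) to 1.0 (fully open).
Only numpy, scipy, OpenCV 4.12 (cv2) and the standard library are available. Lean on these libraries where they do the work, as an engineer would, in place of code of your own. Each camera call takes 0.05 s, during which the arm holds its last target.

## Working session

There is one attempt and no reset: what is moved stays moved. The work goes in short steps, Python scripts to look and compute and a tool call to move; the robot and the scene stay as the last step left them, time stands still between calls to the robot, and variables do not carry over. Pictures are saved under pics/ and viewed, and the job is handed in when it is done.

Besides the shell and the picture viewer there is one more tool, called after "Call:" by a JSON object that holds its "name" and its "arguments", one argument or row to a line. play_rows: Moves the arm, as the interface text tells. Its arguments: {"type":"object","properties":{"moves":{"type":"array"}},"required":["moves"]}

```bash
mkdir -p pics; ls
python3 - <<'E'
from cell import *
import cv2
for n in("side","top"):
    c=read_camera(n); cv2.imwrite(f"pics/{n}0.png",c["img"][:,:,::-1])
    print(n,c["fx"],c["cx"],c["cy"],c["R"],c["t"])
print(state())
E
```

```text
pics
side 489.50051360544813 280.32277194364764 209.35906044448276 [[ 0.99724794 -0.06967151 -0.02534613]
 [-0.05882612 -0.53552656 -0.84246709]
 [ 0.04512243  0.84163958 -0.53815126]] [-541.6718067    41.93516251 1502.50648615]
top 382.6959769311712 278.4209816868249 209.81740028314243 [[-0.02355908 -0.99849074 -0.04961067]
 [-0.98689514  0.03115208 -0.15832731]
 [ 0.15963382  0.04523048 -0.98613957]] [-82.40813223 585.36169481 869.33528373]
{'t': 0.1, 'joints': array([ 1.01639562e+00,  4.91500724e-01,  1.55939081e+00,  2.57805447e-05,
        1.09172139e+00, -1.05580882e-01]), 'qvel': array([-0.00104497, -0.00177535, -0.00183124,  0.00082724,  0.00126929,
       -0.00126015]), 'tau': array([ 1.92619955e-03, -6.13627410e+01, -2.58600533e+01,  6.93244231e-02,
        4.70216037e-02, -4.57118119e-05]), 'eef_pos': array([271.04299559, 562.94063501, 228.11849346]), 'tcp_rot': array([-3.14058048e+00, -1.30259249e-04,  2.69276087e+00]), 'ft_force': array([0.31776016, 0.84254951, 0.6027948 ]), 'moment': array([-0.0019663 , -0.01887981,  0.00430182]), 'opening': 0.9988148588200225}
```

View pics/top0.png

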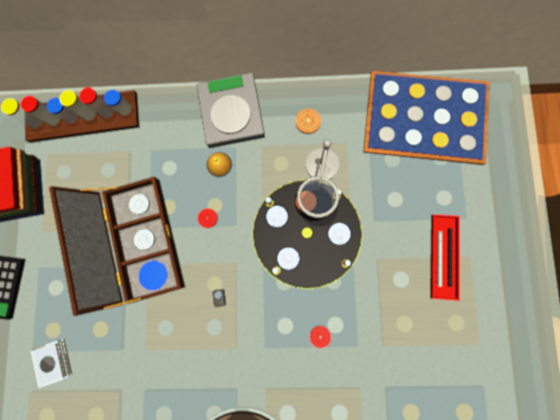

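View pics/side0.png

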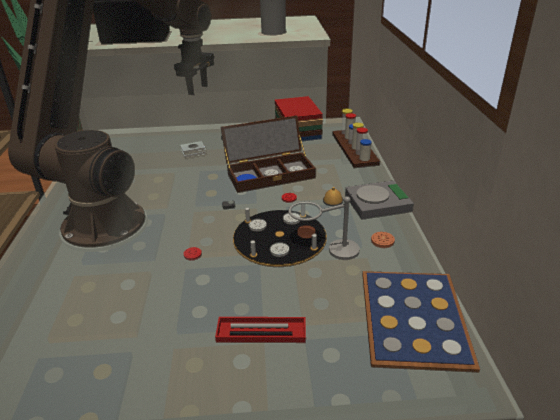

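```bash
cat > h.py <<'E'
import numpy as np, cv2
from cell import *
def proj(c,X):
    p=c["R"]@np.asarray(X,float)+c["t"]; return np.array([c["fx"]*p[0]/p[2]+c["cx"],c["fy"]*p[1]/p[2]+c["cy"]])
def ray(c,uv):
    R=np.array(c["R"]);o=-R.T@np.array(c["t"]); d=R.T@np.array([(uv[0]-c["cx"])/c["fx"],(uv[1]-c["cy"])/c["fy"],1.]);return o,d/np.linalg.norm(d)
def plane(c,uv,z):
    o,d=ray(c,uv); return o+d*(z-o[2])/d[2]
def tri(cs,uvs):
    A=np.zeros((3,3));b=np.zeros(3);rs=[ray(c,u) for c,u in zip(cs,uvs)]
    for o,d in rs:
        P=np.eye(3)-np.outer(d,d);A+=P;b+=P@o
    X=np.linalg.solve(A,b); return X,[np.linalg.norm((np.eye(3)-np.outer(d,d))@(X-o)) for o,d in rs]
def crop(c,x0,y0,x1,y1,k,name):
    cv2.imwrite(name,cv2.resize(c["img"][y0:y1,x0:x1,::-1],None,fx=k,fy=k,interpolation=cv2.INTER_CUBIC))
def blobs(c,mask,amin=8):
    n,l,s,ce=cv2.connectedComponentsWithStats(mask.astype(np.uint8)); return [(ce[i].round(1),s[i].tolist()) for i in range(1,n) if s[i][4]>=amin]
E
python3 - <<'E'
from h import *
T=read_camera("top");S=read_camera("side")
print(-T["R"].T@T["t"],-S["R"].T@S["t"])
for c in(T,S): print(proj(c,[0,0,0]),proj(c,state()["eef_pos"]))
crop(T,230,100,380,300,3,"pics/t1.png");crop(T,40,170,200,320,4,"pics/t2.png")
crop(S,210,110,420,270,3.8,"pics/s1.png")
E
```

```text
[ 436.97383536 -139.83944746  945.87633742] [  474.85123641 -1279.85063186   830.17546841]
[242.1435393  467.50343909] [-77.07933545 370.42140615]
[103.85190142 223.02108705] [197.33173083  86.61165611]
```

View pics/t1.png

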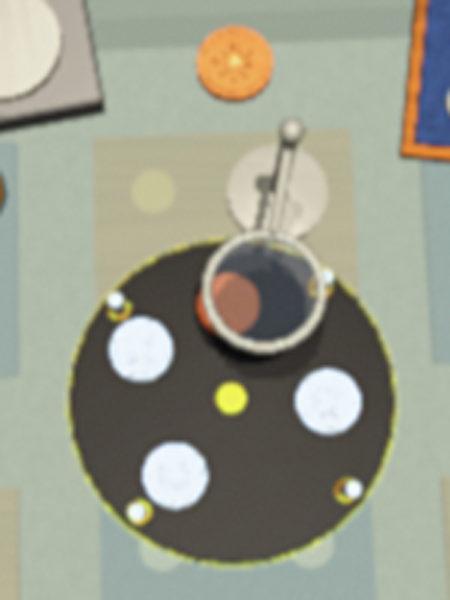

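View pics/t2.png

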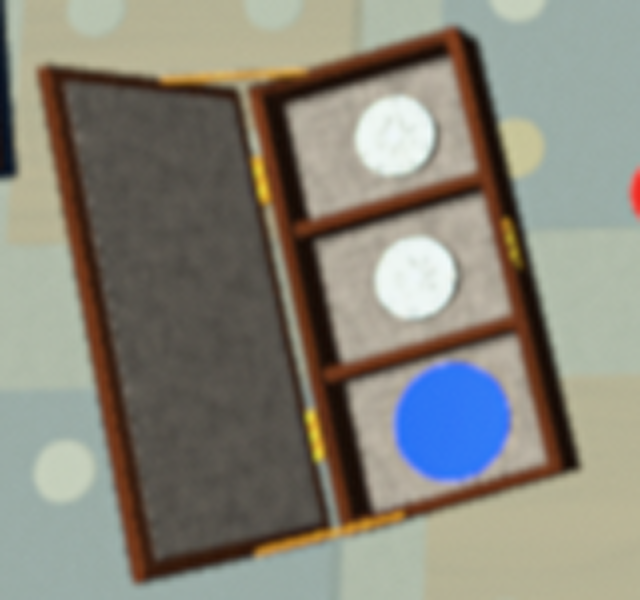

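View pics/s1.png

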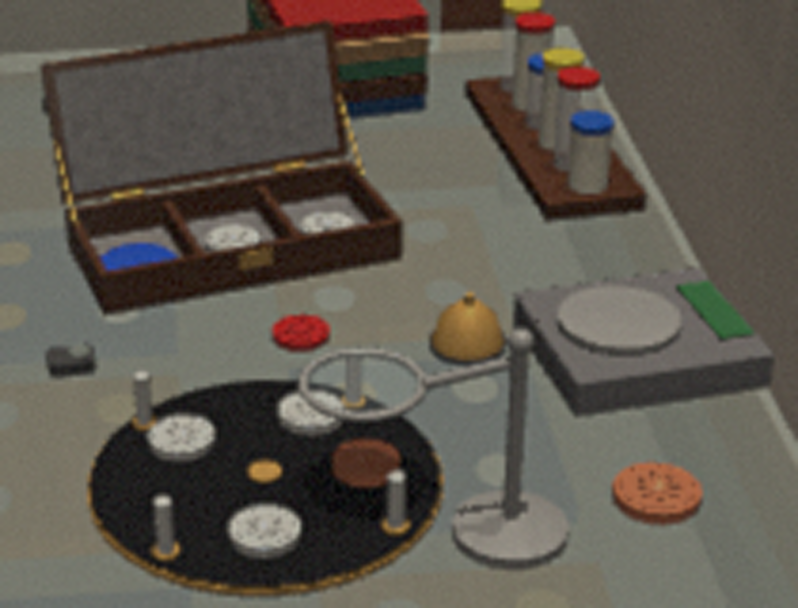

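Run:
```python
from h import *
T=read_camera("top");S=read_camera("side")
for n,c in(("T",T),("S",S)):
    hsv=cv2.cvtColor(c["img"],cv2.COLOR_RGB2HSV);H,s,v=[hsv[...,i].astype(int) for i in range(3)]
    print(n,"blue",[b for b in blobs(c,(H>100)&(H<125)&(s>150)&(v>60),60)])
    box=np.zeros(H.shape,bool)
    if n=="T": box[185:290,252:364]=1
    else: box[200:265,230:330]=1
    print("yel",blobs(c,box&(H>15)&(H<35)&(s>100)&(v>90),4))
    print("wht",blobs(c,box&(s<60)&(v>(170 if n=="T" else 110)),6))
    print("cop",blobs(c,(((H<12)|(H>170))&(s>70)&(v>40)&box),20))
# tentative
cT=plane(T,(230/3+230,398/3+100),38); print("axis top",cT)
print("axis tri",tri((T,S),((230/3+230-.3,398/3+100-.3),(265/3.8+210,470/3.8+110))))
px=lambda u,v:(u/3+230-.3,v/3+100-.3); py=lambda u,v:(u/3.8+210-.4,v/3.8+110-.4)
for a,b in(((116,299),(354,352)),((327,275),(397,476)),((354,488),(163,500)),((138,511),(142,377))):
    print("post",tri((T,S),(px(*a),py(*b))), plane(T,px(*a),80))
for nm,a in(("silv",(141,349)),("silv",(328,401)),("silv",(176,475)),("cop",(228,303))): print(nm,plane(T,px(*a),44))
print("lens",tri((T,S),(px(264,291),py(364,384))),plane(T,px(264,291),125))
print("magtop",tri((T,S),(px(291,131),py(520,340))))
pt=lambda u,v:(u/4+40-.4,v/4+170-.4)
print("felt",plane(T,pt(453,422),9),tri((T,S),(pt(453,422),py(140,262))))
for a in ((262,90),(455,30),(575,465),(350,520),(137,578),(45,70)): print("box",plane(T,pt(*a),40))
for a in((395,135),(415,278)): print("boxed",plane(T,pt(*a),17))
```

```text
T blue [(array([112. ,  97.4]), [104, 90, 17, 16, 205]), (array([ 54.2, 105.8]), [47, 98, 16, 16, 185]), (array([152.5, 275. ]), [139, 261, 28, 29, 629])]
yel [(array([279.1, 187.6]), [276, 186, 7, 5, 12]), (array([271.5, 193. ]), [269, 191, 6, 5, 10]), (array([339.6, 196.7]), [339, 195, 2, 4, 7]), (array([345.5, 196.5]), [344, 195, 4, 4, 10]), (array([269.6, 203.8]), [265, 200, 9, 8, 35]), (array([353.5, 207. ]), [353, 206, 2, 3, 4]), (array([257.2, 212.8]), [257, 212, 2, 3, 4]), (array([357.6, 216.4]), [357, 215, 2, 4, 5]), (array([255.4, 217.4]), [255, 216, 2, 4, 5]), (array([253.6, 226.7]), [253, 225, 2, 4, 7]), (array([360.4, 227. ]), [360, 225, 2, 5, 8]), (array([306.6, 232.3]), [301, 227, 12, 12, 110]), (array([253. , 237.5]), [253, 235, 1, 6, 6]), (array([360.4, 239.3]), [360, 237, 2, 6, 9]), (array([255.4, 249. ]), [255, 247, 2, 5, 5]), (array([358.5, 249.4]), [357, 246, 4, 8, 13]), (array([354.3, 259.4]), [352, 255, 5, 9, 11]), (array([259.5, 259. ]), [259, 258, 2, 3, 4]), (array([343.2, 263.3]), [341, 259, 7, 9, 34]), (array([275.9, 272.6]), [265, 266, 18, 16, 54]), (array
[... 2816 characters left out ...]
) [ 596.05463118 -188.40235952  125.        ]
magtop (array([ 703.5593345 , -209.57953924,  165.09651475]), [np.float64(1.0941069412978819), np.float64(1.0941069412977553)])
felt [436.04672415 215.57296083   9.        ] (array([438.28713771, 215.72600859,   8.78556346]), [np.float64(2.2416509529189828), np.float64(2.241650952919092)])
box [641.56934158 329.98674913  40.        ]
box [675.38427717 209.56628697  40.        ]
box [409.41184434 130.02004548  40.        ]
box [380.48961678 263.92347989  40.        ]
box [349.62038676 390.86436294  40.        ]
box [659.05990871 469.47432868  40.        ]
boxed [614.92943141 254.8442299   17.        ]
boxed [524.52031271 239.03191787  17.        ]
```

Top view: axis cap (306.6,232), copper under the lens at about (305,201), lens (318,197), blue felt (152.5,275).

Candidates for the copper round are the disc under the lens, (305,201) in top, and the larger orange-copper disc at (308,121) lying on the counter. The first fits: it is smaller, plain and on the turntable, and crop t1 confirms it. The heights I triangulated agree with the text: posts 78–81, axis 36, lens 123, felt 9.

Next I hook the post at 140° loosely between the jaws and turn the table counter-clockwise.

```bash
cat > plan.py <<'E'
import numpy as np
from cell import state
def st():
    s=state(); return np.array(s["eef_pos"]),s["tcp_rot"][2],s
def plan(wps,claw,ms=48,ma=0.147):
    """wps: list of (x,y,z,yaw_rad or None[,maxstep]); prints rows"""
    p,y,s=st(); rows=[]
    print("t",s["t"],"pos",p.round(1),"yaw",round(y,3),"rpy",np.round(s["tcp_rot"],3),"op",round(s["opening"],3),"F",np.round(s["ft_force"],1))
    for w in wps:
        q=np.array(w[:3],float);yt=y if w[3] is None else w[3];m=w[4] if len(w)>4 else ms
        n=max(1,int(np.ceil(np.linalg.norm(q-p)/m-1e-3)),int(np.ceil(abs(yt-y)/ma-1e-3)))
        d=(q-p)/n;a=(yt-y)/n
        for i in range(n):
            c,sn=np.cos(y),np.sin(y)
            rows.append([round((c*d[0]+sn*d[1])/1000,3),round((sn*d[0]-c*d[1])/1000,3),round(-d[2]/1000,3),0,0,round(-a,3),claw]); y+=a
        p=q
    for i in range(0,len(rows),8): print(rows[i:i+8])
E
python3 -c "
from plan import *
plan([(441.9,-90.7,190,-0.70)],42)"
```

```text
t 0.3 pos [271.1 563.1 228.5] yaw 2.693 rpy [-3.141 -0.     2.693] op 1.0 F [0.2 0.2 0.5]
[[np.float64(-0.018), np.float64(-0.021), np.float64(0.002), 0, 0, np.float64(0.141), 42], [np.float64(-0.021), np.float64(-0.019), np.float64(0.002), 0, 0, np.float64(0.141), 42], [np.float64(-0.023), np.float64(-0.016), np.float64(0.002), 0, 0, np.float64(0.141), 42], [np.float64(-0.025), np.float64(-0.012), np.float64(0.002), 0, 0, np.float64(0.141), 42], [np.float64(-0.027), np.float64(-0.008), np.float64(0.002), 0, 0, np.float64(0.141), 42], [np.float64(-0.028), np.float64(-0.004), np.float64(0.002), 0, 0, np.float64(0.141), 42], [np.float64(-0.028), np.float64(-0.001), np.float64(0.002), 0, 0, np.float64(0.141), 42], [np.float64(-0.028), np.float64(0.003), np.float64(0.002), 0, 0, np.float64(0.141), 42]]
[[np.float64(-0.027), np.float64(0.007), np.float64(0.002), 0, 0, np.float64(0.141), 42], [np.float64(-0.026), np.float64(0.011), np.float64(0.002), 0, 0, np.float64(0.141), 42], [np.float64(-0.024), np.float64(0.015), np.float64(0.002), 0, 0, np.float64(0.141), 42], [np.float64(-0.022), n
[... 428 characters left out ...]
float64(-0.005), np.float64(0.028), np.float64(0.002), 0, 0, np.float64(0.141), 42], [np.float64(-0.001), np.float64(0.028), np.float64(0.002), 0, 0, np.float64(0.141), 42], [np.float64(0.003), np.float64(0.028), np.float64(0.002), 0, 0, np.float64(0.141), 42], [np.float64(0.007), np.float64(0.027), np.float64(0.002), 0, 0, np.float64(0.141), 42], [np.float64(0.011), np.float64(0.026), np.float64(0.002), 0, 0, np.float64(0.141), 42], [np.float64(0.014), np.float64(0.024), np.float64(0.002), 0, 0, np.float64(0.141), 42], [np.float64(0.018), np.float64(0.022), np.float64(0.002), 0, 0, np.float64(0.141), 42], [np.float64(0.02), np.float64(0.019), np.float64(0.002), 0, 0, np.float64(0.141), 42]]
```

Call:
{"name": "play_rows", "arguments": {
  "moves": [
    [-0.018,-0.021,0,0,0,0.141,42],
    [-0.021,-0.019,0,0,0,0.141,42],
    [-0.023,-0.016,0,0,0,0.141,42],
    [-0.025,-0.012,0,0,0,0.141,42],
    [-0.027,-0.008,0,0,0,0.141,42],
    [-0.028,-0.004,0,0,0,0.141,42],
    [-0.028,-0.001,0,0,0,0.141,42],
    [-0.028,0.003,0,0,0,0.141,42]
  ]
}}

```text
t: 1.1
eef_pos: [324.0, 339.6, 227.4]
tcp_rot: [-3.142, -0.0, 1.527]
ft_force: [0.2, 0.8, 0.2]
opening: 0.435
```

Call:
{"name": "play_rows", "arguments": {
  "moves": [
    [-0.027,0.007,0,0,0,0.141,42],
    [-0.026,0.011,0,0,0,0.141,42],
    [-0.024,0.015,0.002,0,0,0.141,42],
    [-0.022,0.018,0.002,0,0,0.141,42],
    [-0.019,0.021,0.002,0,0,0.141,42],
    [-0.016,0.023,0.002,0,0,0.141,42],
    [-0.012,0.025,0.002,0,0,0.141,42],
    [-0.009,0.027,0.002,0,0,0.141,42]
  ]
}}

```text
t: 1.9
eef_pos: [369.7, 109.8, 216.3]
tcp_rot: [3.142, -0.004, 0.351]
ft_force: [0.8, 0.5, 0.2]
opening: 0.421
```

```bash
sed -i 's/rows.append(\[\(.*\)\]); y+=a/rows.append([float(v) for v in [\1]]); y+=a/' plan.py; python3 -c "
from plan import *
plan([(441.9,-90.7,150,-0.70)],42)"
```

```text
t 1.9 pos [369.7 109.8 216.3] yaw 0.351 rpy [ 3.142 -0.004  0.351] op 0.421 F [0.8 0.5 0.2]
[[-0.0, 0.027, 0.008, 0.0, 0.0, 0.131, 42.0], [0.003, 0.026, 0.008, 0.0, 0.0, 0.131, 42.0], [0.007, 0.026, 0.008, 0.0, 0.0, 0.131, 42.0], [0.01, 0.025, 0.008, 0.0, 0.0, 0.131, 42.0], [0.013, 0.023, 0.008, 0.0, 0.0, 0.131, 42.0], [0.016, 0.021, 0.008, 0.0, 0.0, 0.131, 42.0], [0.019, 0.019, 0.008, 0.0, 0.0, 0.131, 42.0], [0.021, 0.016, 0.008, 0.0, 0.0, 0.131, 42.0]]
```

Call:
{"name": "play_rows", "arguments": {
  "moves": [
    [0,0.027,0.008,0,0,0.131,42],
    [0.003,0.026,0.008,0,0,0.131,42],
    [0.007,0.026,0.008,0,0,0.131,42],
    [0.01,0.025,0.008,0,0,0.131,42],
    [0.013,0.023,0.008,0,0,0.131,42],
    [0.016,0.021,0.008,0,0,0.131,42],
    [0.019,0.019,0.008,0,0,0.131,42],
    [0.021,0.016,0.008,0,0,0.131,42]
  ]
}}

```text
t: 2.7
eef_pos: [440.5, -101.6, 151.9]
tcp_rot: [-3.135, -0.006, -0.743]
ft_force: [0.0, -0.2, 0.9]
opening: 0.42
```

```bash
python3 -c "
from plan import *
plan([(441.9,-90.7,105,-0.70,25),(441.9,-90.7,69,-0.70,9)],42)
from h import *
T=read_camera('top');S=read_camera('side');crop(T,220,160,400,310,4,'pics/t3.png');crop(S,190,130,350,270,4.5,'pics/s3.png')"
```

```text
t 2.7 pos [ 440.5 -101.6  151.9] yaw -0.743 rpy [-3.135 -0.006 -0.743] op 0.42 F [ 0.  -0.2  0.9]
[[-0.003, -0.004, 0.023, 0.0, 0.0, -0.022, 42.0], [-0.003, -0.005, 0.023, 0.0, 0.0, -0.022, 42.0], [0.0, -0.0, 0.009, 0.0, 0.0, -0.0, 42.0], [0.0, -0.0, 0.009, 0.0, 0.0, -0.0, 42.0], [0.0, -0.0, 0.009, 0.0, 0.0, -0.0, 42.0], [0.0, -0.0, 0.009, 0.0, 0.0, -0.0, 42.0]]
```

View pics/s3.png

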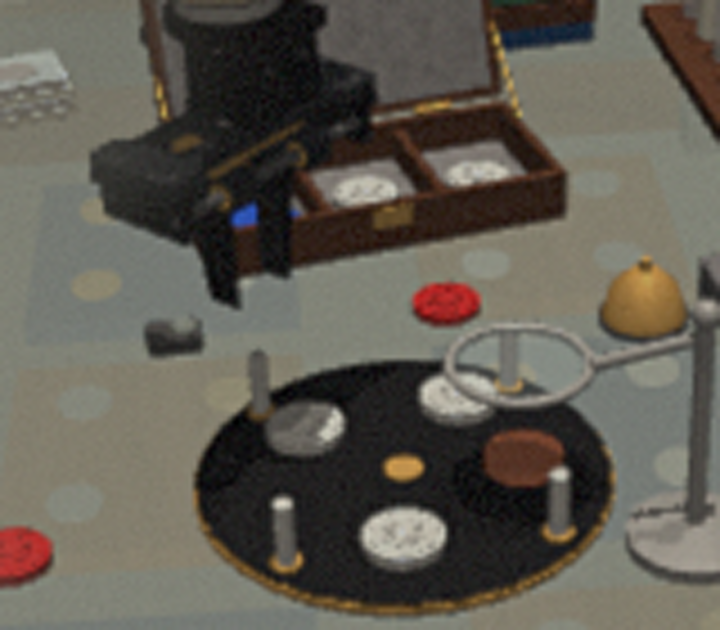

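View pics/t3.png

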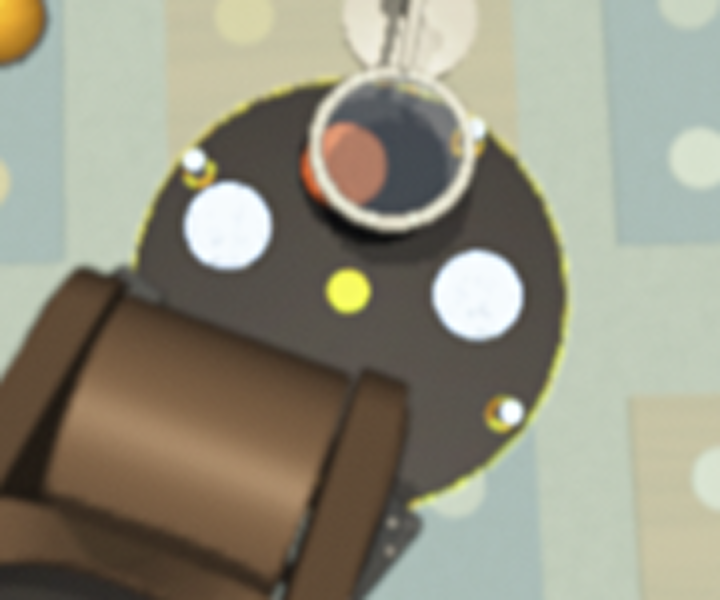

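The table hasn't moved, and in side the jaws are above the post at (247,210). I'm coming down around the post.

Call:
{"name": "play_rows", "arguments": {
  "moves": [
    [-0.003,-0.004,0.023,0.006,0,-0.022,42],
    [-0.003,-0.005,0.018,0,0,-0.022,42],
    [0,0,0,0,0,0,42]
  ]
}}

```text
t: 3.1
eef_pos: [442.9, -91.4, 110.0]
tcp_rot: [-3.129, -0.007, -0.695]
ft_force: [-0.9, -0.4, 0.4]
opening: 0.42
```

```bash
python3 -c "
from plan import *
plan([(441.9,-90.7,69,-0.70,9)],42)
from h import *
S=read_camera('side');crop(S,190,130,350,270,4.5,'pics/s4.png')"
```

```text
t 3.1 pos [442.9 -91.4 110. ] yaw -0.695 rpy [-3.129 -0.007 -0.695] op 0.42 F [-0.9 -0.4  0.4]
[[-0.0, 0.0, 0.008, 0.0, 0.0, 0.001, 42.0], [-0.0, 0.0, 0.008, 0.0, 0.0, 0.001, 42.0], [-0.0, 0.0, 0.008, 0.0, 0.0, 0.001, 42.0], [-0.0, 0.0, 0.008, 0.0, 0.0, 0.001, 42.0], [-0.0, 0.0, 0.008, 0.0, 0.0, 0.001, 42.0]]
```

View pics/s4.png

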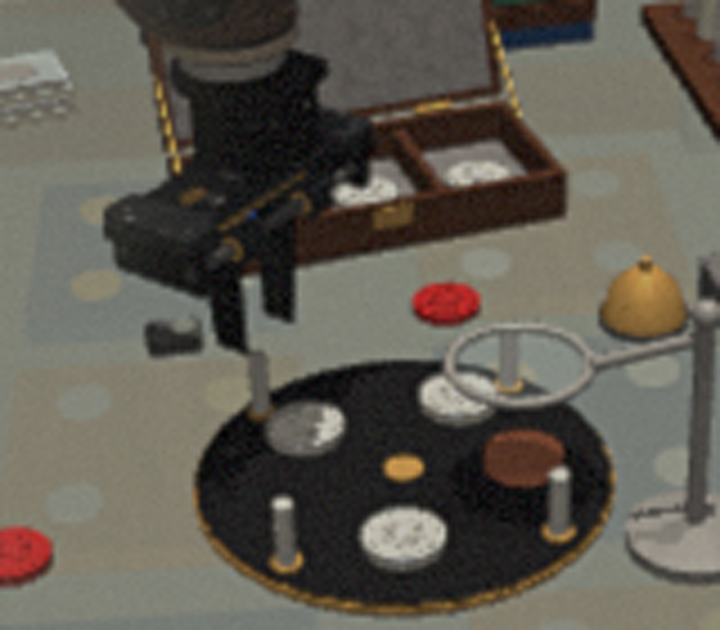

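Call:
{"name": "play_rows", "arguments": {
  "moves": [
    [0,0,0.009,-0.006,0.004,0,42],
    [0,0,0.009,-0.006,0.003,0,42],
    [0,0,0.009,0,0,0,42],
    [0,0,0.009,0,0,0,42],
    [0,0,0.005,0,0,0,42],
    [0,0,0,0,0,0,42]
  ]
}}

```text
t: 3.75
eef_pos: [444.6, -91.8, 68.7]
tcp_rot: [-3.141, -0.019, -0.694]
ft_force: [-1.2, -0.3, 0.1]
opening: 0.421
```

```bash
python3 -c "
from plan import *
def arc(f0,f1,n):
    return [(529.2+115*np.cos(f),-164.9+115*np.sin(f),69,f-np.pi,99) for f in np.deg2rad(np.linspace(f0,f1,n+1))[1:]]
plan(arc(140,250,26),42)
from h import *
S=read_camera('side');crop(S,190,130,350,270,4.5,'pics/s5.png')"
```

```text
t 3.75 pos [444.6 -91.8  68.7] yaw -0.694 rpy [-3.141 -0.019 -0.694] op 0.421 F [-1.2 -0.3  0.1]
[[-0.003, 0.01, -0.0, 0.0, 0.0, -0.07, 42.0], [0.0, 0.008, -0.0, 0.0, 0.0, -0.074, 42.0], [0.0, 0.008, -0.0, 0.0, 0.0, -0.074, 42.0], [0.0, 0.008, -0.0, 0.0, 0.0, -0.074, 42.0], [0.0, 0.008, -0.0, 0.0, 0.0, -0.074, 42.0], [0.0, 0.008, -0.0, 0.0, 0.0, -0.074, 42.0], [0.0, 0.008, -0.0, 0.0, 0.0, -0.074, 42.0], [0.0, 0.008, -0.0, 0.0, 0.0, -0.074, 42.0]]
[[0.0, 0.008, -0.0, 0.0, 0.0, -0.074, 42.0], [0.0, 0.008, -0.0, 0.0, 0.0, -0.074, 42.0], [0.0, 0.008, -0.0, 0.0, 0.0, -0.074, 42.0], [0.0, 0.008, -0.0, 0.0, 0.0, -0.074, 42.0], [0.0, 0.008, -0.0, 0.0, 0.0, -0.074, 42.0], [0.0, 0.008, -0.0, 0.0, 0.0, -0.074, 42.0], [0.0, 0.008, -0.0, 0.0, 0.0, -0.074, 42.0], [0.0, 0.008, -0.0, 0.0, 0.0, -0.074, 42.0]]
[[0.0, 0.008, -0.0, 0.0, 0.0, -0.074, 42.0], [0.0, 0.008, -0.0, 0.0, 0.0, -0.074, 42.0], [0.0, 0.008, -0.0, 0.0, 0.0, -0.074, 42.0], [0.0, 0.008, -0.0, 0.0, 0.0, -0.074, 42.0], [0.0, 0.008, -0.0, 0.0, 0.0, -0.074, 42.0], [0.0, 0.008, -0.0, 0.0, 0.0, -0.074, 42.0], [0.0, 0.008, -0.0, 0.0, 0.0, -0.074, 42.0], [0.0, 0.008, -0.0, 0.0, 0.0, -0.074, 42.0]]
[[0.0, 0.008, -0.0, 0.0, 0.0, -0.074, 42.0], [0.0, 0.008, -0.0, 0.0, 0.0, -0.074, 42.0]]
```

View pics/s5.png

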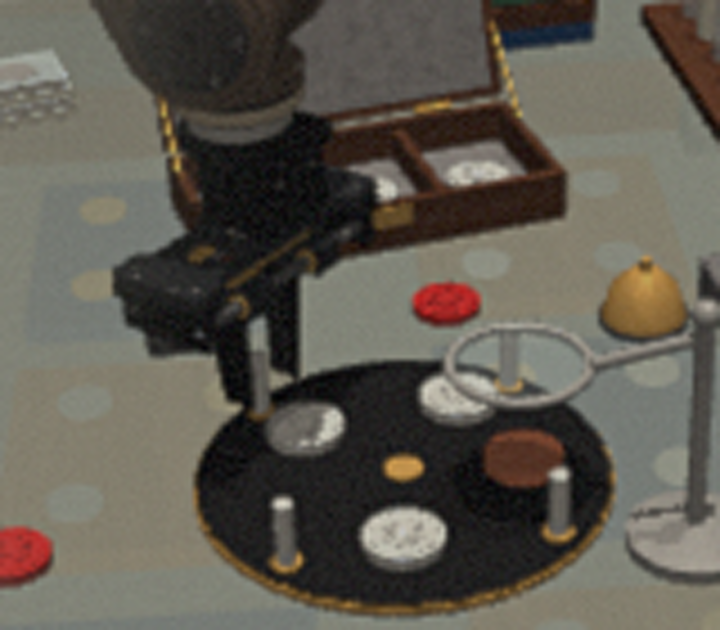

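The post stands between the jaws (side, about (247,212)). I'm turning in short arcs.

Call:
{"name": "play_rows", "arguments": {
  "moves": [
    [-0.002,0.004,0,0,-0.006,-0.04,42],
    [0,0.006,0,0,-0.006,-0.055,42],
    [0,0.0085,0,0,-0.006,-0.074,42],
    [0,0.0085,0,0,0,-0.074,42],
    [0,0.0085,0,0,0,-0.074,42],
    [0,0.0085,0,0,0,-0.074,42],
    [0,0.0085,0,0,0,-0.074,42],
    [0,0.0085,0,0,0,-0.074,42]
  ]
}}

```text
t: 4.6
eef_pos: [417.1, -146.7, 70.7]
tcp_rot: [3.14, -0.004, -0.134]
ft_force: [-0.2, 0.2, 0.4]
opening: 0.418
```

```bash
cat > arc.py <<'E'
from plan import *
import sys
p,y,s=st(); d=p[:2]-np.array([529.2,-164.9]); f=np.rad2deg(np.arctan2(d[1],d[0]))%360
print("r",np.hypot(*d),"phi",f,"yaw-",np.rad2deg(y)+180)
f1=float(sys.argv[1]); n=int(np.ceil((f1-f)/4.3))
plan([(529.2+115*np.cos(a),-164.9+115*np.sin(a),69,a-np.pi,99) for a in np.deg2rad(np.linspace(f,f1,n+1))[1:]],42)
from h import *
S=read_camera('side');crop(S,190,130,350,270,4.5,f'pics/arc{int(s["t"]*10)}.png');print(f'pics/arc{int(s["t"]*10)}.png')
E
python3 arc.py 250
```

```text
r 113.54578941923548 phi 170.77895889878494 yaw- 172.29856243552572
t 4.6 pos [ 417.1 -146.7   70.7] yaw -0.134 rpy [ 3.14  -0.004 -0.134] op 0.418 F [-0.2  0.2  0.4]
[[-0.001, 0.008, 0.002, 0.0, 0.0, -0.046, 42.0], [0.0, 0.008, -0.0, 0.0, 0.0, -0.073, 42.0], [0.0, 0.008, -0.0, 0.0, 0.0, -0.073, 42.0], [0.0, 0.008, -0.0, 0.0, 0.0, -0.073, 42.0], [0.0, 0.008, -0.0, 0.0, 0.0, -0.073, 42.0], [0.0, 0.008, -0.0, 0.0, 0.0, -0.073, 42.0], [0.0, 0.008, -0.0, 0.0, 0.0, -0.073, 42.0], [0.0, 0.008, -0.0, 0.0, 0.0, -0.073, 42.0]]
[[0.0, 0.008, -0.0, 0.0, 0.0, -0.073, 42.0], [0.0, 0.008, -0.0, 0.0, 0.0, -0.073, 42.0], [0.0, 0.008, -0.0, 0.0, 0.0, -0.073, 42.0], [0.0, 0.008, -0.0, 0.0, 0.0, -0.073, 42.0], [0.0, 0.008, -0.0, 0.0, 0.0, -0.073, 42.0], [0.0, 0.008, -0.0, 0.0, 0.0, -0.073, 42.0], [0.0, 0.008, -0.0, 0.0, 0.0, -0.073, 42.0], [0.0, 0.008, -0.0, 0.0, 0.0, -0.073, 42.0]]
[[0.0, 0.008, -0.0, 0.0, 0.0, -0.073, 42.0], [0.0, 0.008, -0.0, 0.0, 0.0, -0.073, 42.0], [0.0, 0.008, -0.0, 0.0, 0.0, -0.073, 42.0]]
pics/arc46.png
```

View pics/arc46.png

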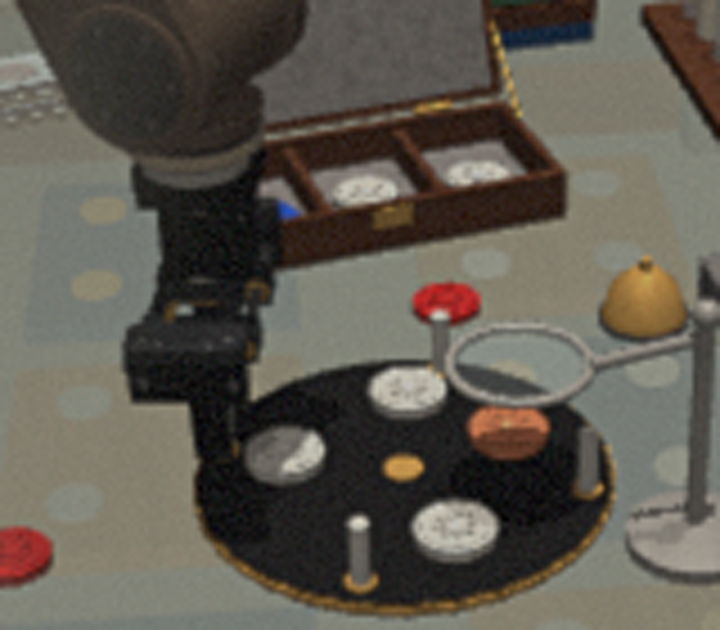

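Call:
{"name": "play_rows", "arguments": {
  "moves": [
    [-0.001,0.008,0.001,0,0,-0.055,42],
    [0,0.0085,0,0,0,-0.074,42],
    [0,0.0085,0,0,0,-0.074,42],
    [0,0.0085,0,0,0,-0.074,42],
    [0,0.0085,0,0,0,-0.074,42],
    [0,0.0085,0,0,0,-0.074,42],
    [0,0.0085,0,0,0,-0.074,42],
    [0,0.007,0,0,0,-0.06,42]
  ]
}}

```text
t: 5.45
eef_pos: [424.2, -213.8, 71.8]
tcp_rot: [3.136, -0.004, 0.437]
ft_force: [0.9, -0.0, 0.6]
opening: 0.42
```

```bash
python3 arc.py 250
```

```text
r 115.88332662462524 phi 204.9734237736772 yaw- 205.0106786458451
t 5.45 pos [ 424.2 -213.8   71.8] yaw 0.437 rpy [ 3.136 -0.004  0.437] op 0.42 F [ 0.9 -0.   0.6]
[[0.001, 0.008, 0.003, 0.0, 0.0, -0.071, 42.0], [0.0, 0.008, -0.0, 0.0, 0.0, -0.071, 42.0], [0.0, 0.008, -0.0, 0.0, 0.0, -0.071, 42.0], [0.0, 0.008, -0.0, 0.0, 0.0, -0.071, 42.0], [0.0, 0.008, -0.0, 0.0, 0.0, -0.071, 42.0], [0.0, 0.008, -0.0, 0.0, 0.0, -0.071, 42.0], [0.0, 0.008, -0.0, 0.0, 0.0, -0.071, 42.0], [0.0, 0.008, -0.0, 0.0, 0.0, -0.071, 42.0]]
[[0.0, 0.008, -0.0, 0.0, 0.0, -0.071, 42.0], [0.0, 0.008, -0.0, 0.0, 0.0, -0.071, 42.0], [0.0, 0.008, -0.0, 0.0, 0.0, -0.071, 42.0]]
pics/arc54.png
```

The disc follows, and the copper has swung from (306,231) to (303,226) in side. I'm carrying on.

Call:
{"name": "play_rows", "arguments": {
  "moves": [
    [0.001,0.008,0.002,0.003,0,-0.072,42],
    [0,0.0085,0,0,0,-0.074,42],
    [0,0.0085,0,0,0,-0.074,42],
    [0,0.0085,0,0,0,-0.074,42],
    [0,0.0085,0,0,0,-0.074,42],
    [0,0.0085,0,0,0,-0.074,42],
    [0,0.0085,0,0,0,-0.074,42],
    [0,0.007,0,0,0,-0.06,42]
  ]
}}

```text
t: 6.3
eef_pos: [468.3, -263.5, 71.3]
tcp_rot: [3.137, -0.002, 1.015]
ft_force: [1.1, 0.1, 0.1]
opening: 0.419
```

```bash
python3 arc.py 252
```

```text
r 115.92741919631256 phi 238.31347156902353 yaw- 238.1835349785913
t 6.3 pos [ 468.3 -263.5   71.3] yaw 1.015 rpy [ 3.137e+00 -2.000e-03  1.015e+00] op 0.419 F [1.1 0.1 0.1]
[[0.001, 0.007, 0.002, 0.0, 0.0, -0.062, 42.0], [0.0, 0.007, -0.0, 0.0, 0.0, -0.06, 42.0], [0.0, 0.007, -0.0, 0.0, 0.0, -0.06, 42.0], [0.0, 0.007, -0.0, 0.0, 0.0, -0.06, 42.0]]
pics/arc63.png
```

Call:
{"name": "play_rows", "arguments": {
  "moves": [
    [0.001,0.006,0.001,0.003,0,-0.055,42],
    [0,0.006,0,0,0,-0.05,42],
    [0,0.005,0,0,0,-0.04,42],
    [0,0.003,0,0,0,-0.025,42],
    [0,0.002,0,0,0,-0.015,42],
    [0,0,0,0,0,0,42],
    [0,0,0,0,0,0,42]
  ]
}}

```text
t: 7.05
eef_pos: [489.0, -271.4, 70.7]
tcp_rot: [3.139, -0.002, 1.194]
ft_force: [0.0, 0.6, -0.1]
opening: 0.414
```

```bash
python3 arc.py 256
python3 - <<'E'
from h import *
T=read_camera("top");crop(T,220,160,400,310,4,'pics/t6.png')
E
```

```text
r 113.84807748627102 phi 249.34743114273294 yaw- 248.3874380382997
t 7.05 pos [ 489.  -271.4   70.7] yaw 1.194 rpy [ 3.139e+00 -2.000e-03  1.194e+00] op 0.414 F [ 0.   0.6 -0.1]
[[-0.001, 0.007, 0.002, 0.0, 0.0, -0.075, 42.0], [0.0, 0.007, -0.0, 0.0, 0.0, -0.058, 42.0]]
pics/arc70.png
```

View pics/t6.png

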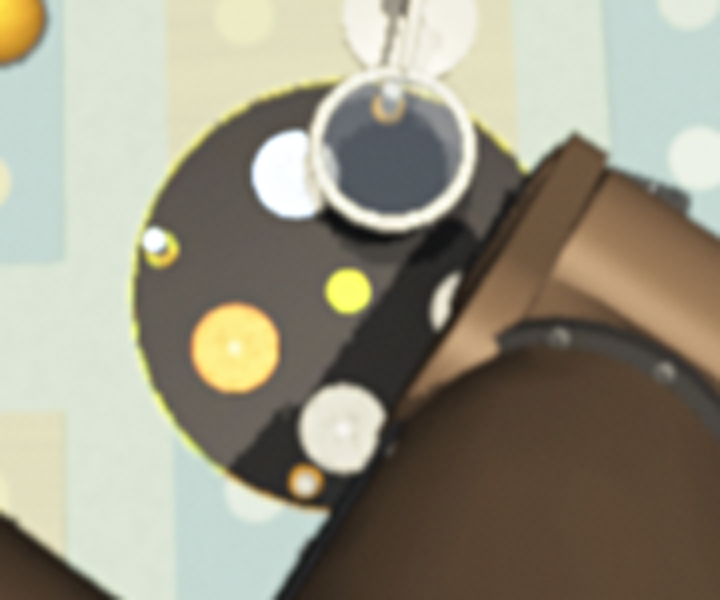

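The top view shows the copper clear of the lens at pixel (278.6,247). I'm checking that it is at rest before I lift away.

Call:
{"name": "play_rows", "arguments": {
  "moves": [
    [0,0,0,0,0,0,42],
    [0,0,0,0,0,0,42],
    [0,0,0,0,0,0,42]
  ]
}}

```text
t: 7.45
eef_pos: [488.9, -271.5, 70.8]
tcp_rot: [3.139, -0.002, 1.193]
ft_force: [0.4, -0.1, -0.6]
opening: 0.418
```

```bash
cat > cop.py <<'E'
from h import *
def cop(n):
    c=read_camera(n);hsv=cv2.cvtColor(c["img"],cv2.COLOR_RGB2HSV);H,s,v=[hsv[...,i].astype(int) for i in range(3)]
    box=np.zeros(H.shape,bool)
    if n=="T" or n=="top": box[180:295,250:366]=1
    else: box[195:268,225:335]=1
    m=(((H<(24 if n=="top" else 14))|(H>172))&(s>90)&(v>80)&box)
    return c,[b for b in blobs(c,m,40)]
if __name__=="__main__":
    T,b=cop("top");S,b2=cop("side");print(b,b2)
    b=[x for x in b if x[1][4]>150]; 
    if b: print(plane(T,b[0][0],44))
    if b and b2:
        b2=max(b2,key=lambda x:x[1][4]);X=tri((T,S),(b[0][0],b2[0]));print(X,plane(S,b2[0],42))
        d=X[0][:2]-[529.2,-164.9];print(np.hypot(*d),np.rad2deg(np.arctan2(d[1],d[0])),np.hypot(*(X[0][:2]-[598,-188.5])))
E
python3 cop.py;python3 cop.py; python3 arc.py 256
```

```text
[(array([350.1, 228.8]), [322, 195, 44, 65, 1027]), (array([277.8, 245.9]), [267, 235, 23, 24, 126]), (array([351.5, 279. ]), [329, 254, 37, 41, 963]), (array([295.4, 279.8]), [291, 275, 10, 12, 55])] [(array([289.1, 197.4]), [281, 195, 16, 8, 84])]
[ 532.50146287 -265.90605205   44.        ]
(array([ 534.59901357, -244.57419942,  199.94481673]), [np.float64(18.51282087479273), np.float64(18.512820874792904)]) [572.8989862   18.71476957  42.        ]
79.85691830252252 -86.12335605046033 84.64042131786951
[(array([350.1, 228.8]), [322, 195, 44, 65, 1027]), (array([277.8, 245.9]), [267, 235, 23, 24, 126]), (array([351.6, 279. ]), [330, 254, 36, 41, 960]), (array([295.4, 279.8]), [291, 275, 10, 12, 55])] [(array([289.2, 197.4]), [282, 195, 15, 7, 82])]
[ 532.50146287 -265.90605205   44.        ]
(array([ 534.72445444, -244.58436861,  199.92382261]), [np.float64(18.635402261418076), np.float64(18.635402261418147)]) [573.20797589  18.68013409  42.        ]
79.87564207770251 -86.03407478650337 84.55324398059842
r 113.93104837243169 phi 249.29556618286722 yaw- 248.35198368849152
t 7.65 pos [ 488.9 -271.5   70.8] yaw 1.193 rpy [ 3.139e+00 -2.000e-03  1.193e+00] op 0.42 F [ 0.3 -0.1  0.6]
[[-0.001, 0.007, 0.002, 0.0, 0.0, -0.075, 42.0], [0.0, 0.007, -0.0, 0.0, 0.0, -0.059, 42.0]]
pics/arc76.png
```

It is at rest (same pixels twice), and the first milestone's 0.2 s has passed. I'm lifting away from the post and clearing the view.

Call:
{"name": "play_rows", "arguments": {
  "moves": [
    [0,0,-0.02,0,0,0,42],
    [0,0,-0.03,0,0,0,42],
    [0,0,-0.04,0,0,0,42],
    [-0.03,0,-0.04,0,0,0,68],
    [-0.03,0,0,0,0,0,68],
    [-0.02,0,0,0,0,0,68],
    [0,0,0,0,0,0,68]
  ]
}}

```text
t: 8.4
eef_pos: [458.2, -347.8, 206.0]
tcp_rot: [3.14, -0.001, 1.195]
ft_force: [-0.2, 0.2, -0.1]
opening: 0.663
```

Run:
```python
from h import *
T=read_camera("top");S=read_camera("side");crop(T,220,160,400,310,4,'pics/t7.png');crop(S,210,180,350,280,5.5,'pics/s7.png')
s=state();print(s["eef_pos"],s["tcp_rot"])
```

```text
[ 458.55595622 -345.81137529  205.36399485] [ 3.14157035e+00 -1.92885998e-03  1.19599980e+00]
```

View pics/t7.png

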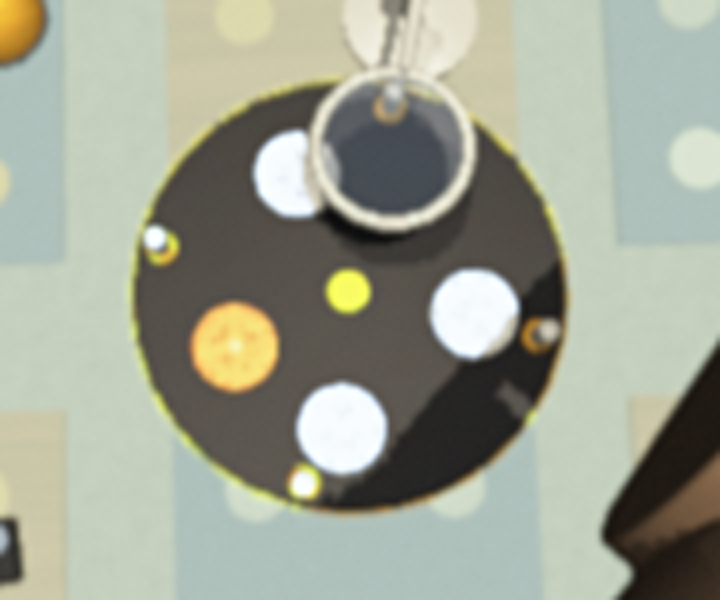

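View pics/s7.png

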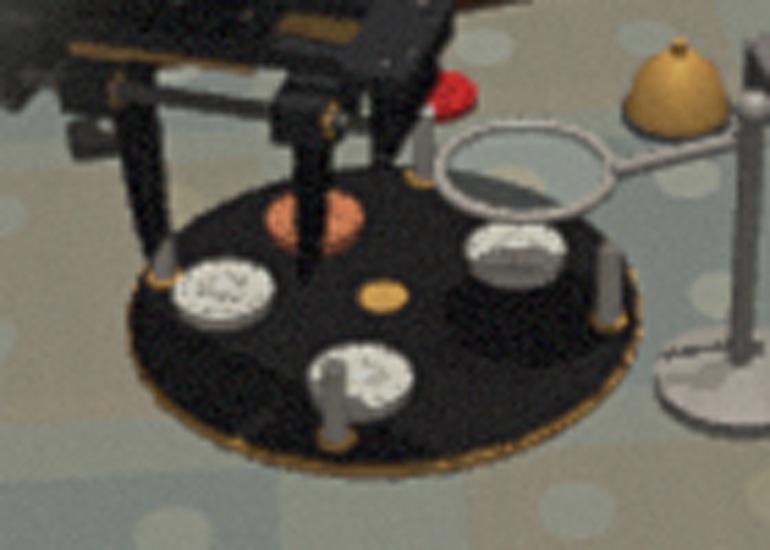

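Run:
```python
from h import *
from plan import *
T=read_camera("top");S=read_camera("side")
a=(235/4+220-.4,347/4+160-.4);b=(315/5.5+210-.4,217/5.5+180-.4)
print(tri((T,S),(a,b)),plane(T,a,44),plane(S,b,44))
X=tri((T,S),(a,b))[0];d=X[:2]-[529.2,-164.9];print(np.hypot(*d),np.rad2deg(np.arctan2(d[1],d[0])),np.hypot(*(X[:2]-[598,-188.5])))
```

```text
(array([497.19258694, -96.15135018,  42.58779524]), [np.float64(1.1896225454471272), np.float64(1.189622545447035)]) [495.90849764 -96.25234858  44.        ] [498.33940149 -98.12648581  44.        ]
75.83436781923469 114.96534557674968 136.71286571081367
```

```bash
python3 -c "
from plan import *
plan([(497,-96.5,150,2.0,40)],68)"
```

```text
t 8.6 pos [ 458.9 -345.1  205.1] yaw 1.197 rpy [-3.141e+00 -2.000e-03  1.197e+00] op 0.678 F [ 0.2  0.2 -0.2]
[[0.035, -0.008, 0.008, 0.0, 0.0, -0.115, 68.0], [0.036, -0.004, 0.008, 0.0, 0.0, -0.115, 68.0], [0.036, 0.0, 0.008, 0.0, 0.0, -0.115, 68.0], [0.036, 0.004, 0.008, 0.0, 0.0, -0.115, 68.0], [0.035, 0.008, 0.008, 0.0, 0.0, -0.115, 68.0], [0.034, 0.012, 0.008, 0.0, 0.0, -0.115, 68.0], [0.032, 0.016, 0.008, 0.0, 0.0, -0.115, 68.0]]
```

Call:
{"name": "play_rows", "arguments": {
  "moves": [
    [0.035,-0.008,0.008,0,0,-0.115,68],
    [0.036,-0.004,0.008,0,0,-0.115,68],
    [0.036,0,0.008,0,0,-0.115,68],
    [0.036,0.004,0.008,0,0,-0.115,68],
    [0.035,0.008,0.008,0,0,-0.115,68],
    [0.03,0.01,0.008,0,0,-0.1,68],
    [0.02,0.01,0.006,0,0,-0.1,68],
    [0,0,0,0,0,0,68]
  ]
}}

```text
t: 9.4
eef_pos: [489.9, -97.3, 147.4]
tcp_rot: [-3.14, -0.005, 2.01]
ft_force: [-0.0, -0.6, -0.3]
opening: 0.682
```

```bash
python3 -c "
from plan import *
plan([(497,-96.5,90,2.0,20)],68)"
```

```text
t 9.4 pos [489.9 -97.3 147.4] yaw 2.01 rpy [-3.14  -0.005  2.01 ] op 0.682 F [-0.  -0.6 -0.3]
[[-0.001, 0.002, 0.019, 0.0, 0.0, 0.003, 68.0], [-0.001, 0.002, 0.019, 0.0, 0.0, 0.003, 68.0], [-0.001, 0.002, 0.019, 0.0, 0.0, 0.003, 68.0]]
```

Call:
{"name": "play_rows", "arguments": {
  "moves": [
    [-0.001,0.003,0.019,0,0,0.003,68],
    [-0.001,0.003,0.019,0,0,0.003,68],
    [0,0.001,0.015,0,0,0.003,68],
    [0,0,0,0,0,0,68],
    [0,0,0,0,0,0,68]
  ]
}}

```text
t: 9.9
eef_pos: [497.8, -95.2, 93.6]
tcp_rot: [-3.14, -0.005, 1.996]
ft_force: [0.5, -0.3, 0.3]
opening: 0.68
```

Run:
```python
from h import *
from plan import *
T=read_camera("top");S=read_camera("side");crop(T,220,160,400,310,4,'pics/t8.png');crop(S,210,180,350,280,5.5,'pics/s8.png')
plan([(497,-96.5,54,2.0,9)],68)
```

```text
t 10.0 pos [497.9 -95.3  93.9] yaw 1.996 rpy [-3.141 -0.004  1.996] op 0.682 F [ 0.4 -0.8  0.1]
[[-0.0, -0.0, 0.008, 0.0, 0.0, -0.001, 68.0], [-0.0, -0.0, 0.008, 0.0, 0.0, -0.001, 68.0], [-0.0, -0.0, 0.008, 0.0, 0.0, -0.001, 68.0], [-0.0, -0.0, 0.008, 0.0, 0.0, -0.001, 68.0], [-0.0, -0.0, 0.008, 0.0, 0.0, -0.001, 68.0]]
```

View pics/s8.png

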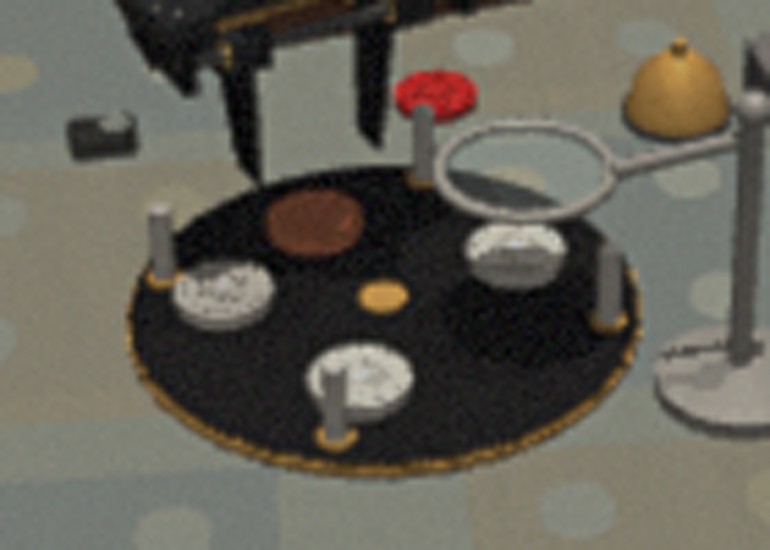

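View pics/t8.png

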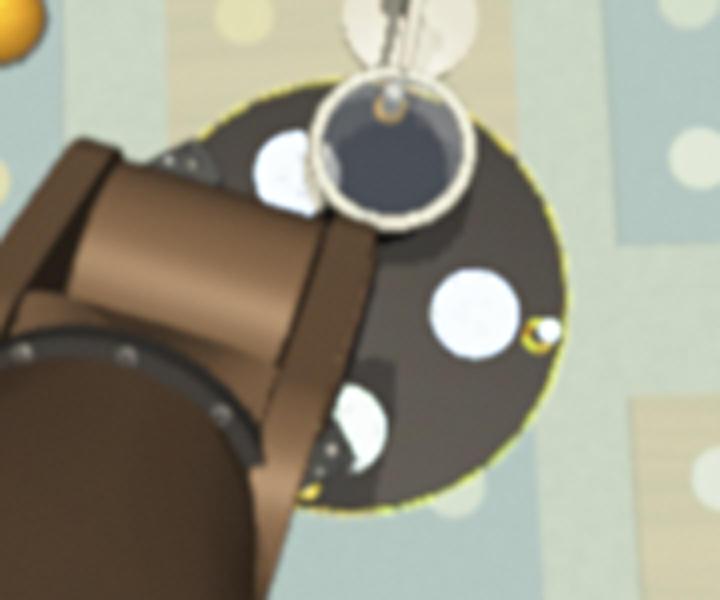

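Run:
```python
from h import *
S=read_camera("side");p=state()["eef_pos"];print(p,proj(S,p-[0,0,14]),proj(S,[497.2,-96.2,44]))
```

```text
[497.91270385 -95.24172239  94.08151307] [266.17137038 208.02622071] [266.44972593 218.71136207]
```

Call:
{"name": "play_rows", "arguments": {
  "moves": [
    [0,0,0.01,0,0,0,68],
    [-0.001,0,0.01,0,0,0,68],
    [0,0,0.01,0,0,0,68],
    [0,0,0.007,0,0,0,68],
    [0,0,0.003,0,0,0,68],
    [0,0,0,0,0,0,68]
  ]
}}

```text
t: 10.65
eef_pos: [498.4, -96.5, 51.2]
tcp_rot: [3.141, -0.003, 1.995]
ft_force: [-0.3, -0.1, -0.1]
opening: 0.68
```

Run:
```python
from h import *
from plan import *
S=read_camera("side");crop(S,210,180,350,280,5.5,'pics/s9.png')
plan([(497,-96.5,52,2.0,9)],68)
```

```text
t 10.7 pos [498.5 -96.5  51.5] yaw 1.995 rpy [ 3.141e+00 -3.000e-03  1.995e+00] op 0.679 F [-0.3 -0.5  0. ]
[[0.001, -0.001, -0.001, 0.0, 0.0, -0.005, 68.0]]
```

View pics/s9.png

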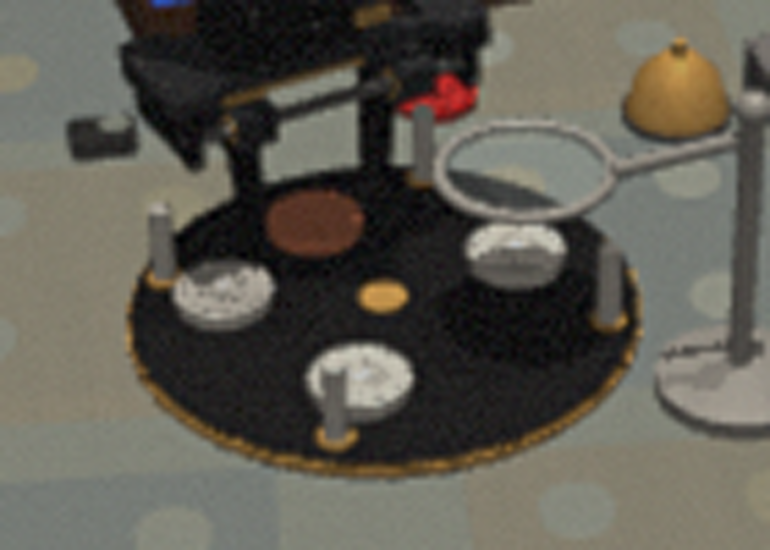

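Both fingers straddle the copper with no contact. I'm closing gradually.

Call:
{"name": "play_rows", "arguments": {
  "moves": [
    [0,0,0,0,0,0,60],
    [0,0,0,0,0,0,56],
    [0,0,0,0,0,0,53],
    [0,0,0,0,0,0,50],
    [0,0,0,0,0,0,40],
    [0,0,0,0,0,0,30],
    [0,0,0,0,0,0,30],
    [0,0,0,0,0,0,30]
  ]
}}

```text
t: 11.5
eef_pos: [498.8, -96.5, 52.4]
tcp_rot: [3.14, -0.002, 1.995]
ft_force: [-0.3, 0.0, -0.9]
opening: 0.513
```

Call:
{"name": "play_rows", "arguments": {
  "moves": [
    [0,0,-0.004,0,0,0,30],
    [0,0,-0.006,0,0,0,30],
    [0,0,-0.01,0,0,0,30],
    [0,0,-0.01,0,0,0,30],
    [0,0,-0.01,0,0,0,30],
    [0,0,-0.01,0,0,0,30],
    [0,0,0,0,0,0,30],
    [0,0,0,0,0,0,30]
  ]
}}

```text
t: 12.3
eef_pos: [499.1, -96.7, 108.2]
tcp_rot: [3.138, -0.0, 1.995]
ft_force: [0.2, 0.5, -0.5]
opening: 0.514
```

Run:
```python
from h import *
from plan import *
S=read_camera("side");crop(S,210,180,350,280,5.5,'pics/s10.png')
plan([(497,-96.5,120,2.0,9)],68)
```

```text
t 12.35 pos [499.1 -96.7 108.2] yaw 1.995 rpy [ 3.138 -0.     1.995] op 0.517 F [ 0.7 -0.1 -1.7]
[[0.001, -0.001, -0.006, 0.0, 0.0, -0.002, 68.0], [0.001, -0.001, -0.006, 0.0, 0.0, -0.002, 68.0]]
```

View pics/s10.png

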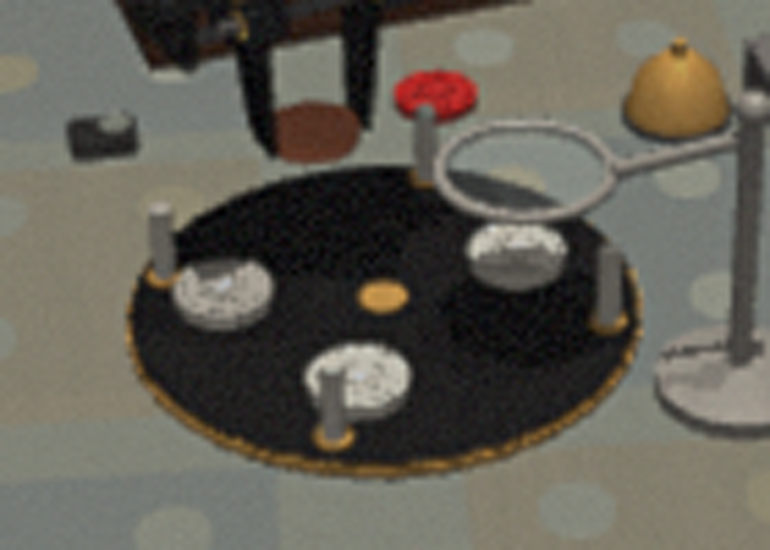

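The copper is held flat, about 56 mm up. Before the narrow placing I'm measuring the box compartment more finely.

Run:
```python
from h import *
T=read_camera("top");S=read_camera("side");crop(T,110,235,200,315,7,'pics/t11.png');crop(S,220,150,320,200,7,'pics/s11.png')
hsv=cv2.cvtColor(T["img"],cv2.COLOR_RGB2HSV);m=((hsv[...,0]>100)&(hsv[...,0]<125)&(hsv[...,1]>150)&(hsv[...,2]>60))
for b in blobs(T,m,300): print(b,plane(T,b[0],9))
```

```text
(array([152.7, 275. ]), [139, 261, 28, 28, 615]) [436.29772134 215.95482826   9.        ]
```

View pics/t11.png

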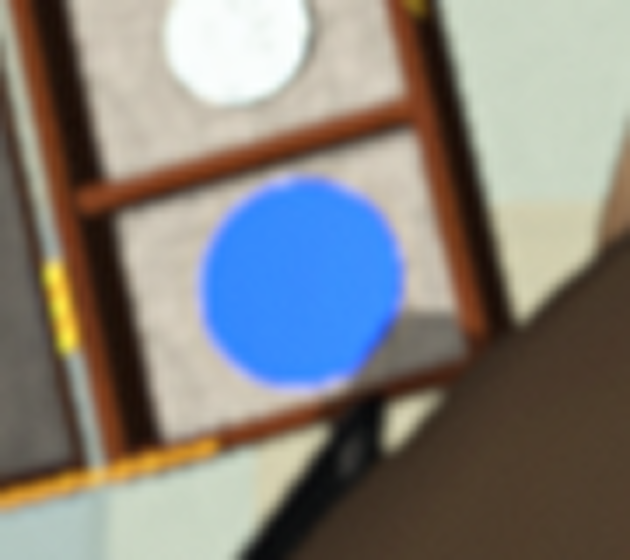

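View pics/s11.png

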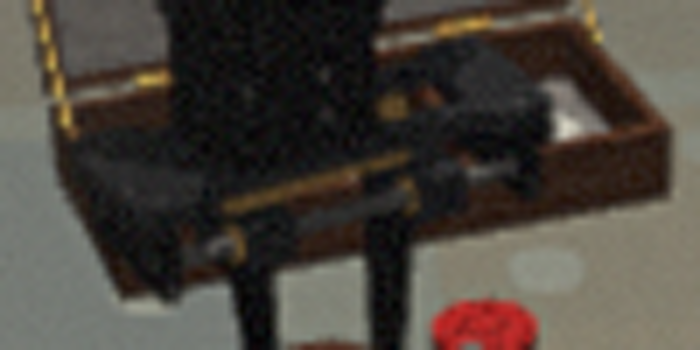

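Run:
```python
from h import *
T=read_camera("top")
f=lambda u,v,z:plane(T,(u/7+110-.43,v/7+235-.43),z)[:2].round(1)
P1,P2=f(95,213,40),f(415,127,40);E1,E2=f(225,430,40),f(465,354,40)
d=P2-P1;print(P1,P2,E1,E2,np.rad2deg(np.arctan2(d[1],d[0])),np.rad2deg(np.arctan2(*(E2-E1)[::-1])))
n=np.array([-d[1],d[0]])/np.hypot(*d)
F=f(302,281,9);print("felt",F,"dist to partition",(P1-F)@n,"to end wall",(E1-F)@n,(E2-F)@n,"n",n)
# front wall inner edge (floor corner) and side
print("frontwall",f(430,140,40),f(475,320,40))
d2=f(475,320,40)-f(430,140,40);print(np.rad2deg(np.arctan2(d2[1],d2[0])))
```

```text
[461.6 276.9] [488.  166.4] [388.1 229.1] [411.4 147.6] -76.56311408751473 -74.04531941604175
felt [437.  215.9] dist to partition 38.10143214368986 to end wall -44.494096713421534 -40.77038962621571 n [0.97262648 0.23237411]
frontwall [483.5 161.1] [422.6 144.4]
-164.66530387656488
```

```bash
python3 -c "
from plan import *
plan([(492,-60,135,1.95,25),(440,190,140,1.82,35),(437,215.5,125,1.815,20)],30)"
```

```text
t 12.5 pos [498.9 -96.6 107.5] yaw 1.995 rpy [ 3.139e+00 -1.000e-03  1.995e+00] op 0.515 F [ 0.4  0.8 -1.4]
[[0.018, 0.004, -0.014, 0.0, 0.0, 0.023, 30.0], [0.018, 0.004, -0.014, 0.0, 0.0, 0.023, 30.0], [0.031, 0.006, -0.001, 0.0, 0.0, 0.016, 30.0], [0.032, 0.005, -0.001, 0.0, 0.0, 0.016, 30.0], [0.032, 0.005, -0.001, 0.0, 0.0, 0.016, 30.0], [0.032, 0.004, -0.001, 0.0, 0.0, 0.016, 30.0], [0.032, 0.003, -0.001, 0.0, 0.0, 0.016, 30.0], [0.032, 0.003, -0.001, 0.0, 0.0, 0.016, 30.0]]
[[0.032, 0.002, -0.001, 0.0, 0.0, 0.016, 30.0], [0.032, 0.002, -0.001, 0.0, 0.0, 0.016, 30.0], [0.013, 0.002, 0.008, 0.0, 0.0, 0.002, 30.0], [0.013, 0.002, 0.008, 0.0, 0.0, 0.002, 30.0]]
```

Call:
{"name": "play_rows", "arguments": {
  "moves": [
    [0.018,0.004,-0.014,0,0,0.023,30],
    [0.018,0.004,-0.014,0,0,0.023,30],
    [0.031,0.006,-0.001,0,0,0.016,30],
    [0.032,0.005,-0.001,0,0,0.016,30],
    [0.032,0.005,-0.001,0,0,0.016,30],
    [0.032,0.004,-0.001,0,0,0.016,30],
    [0.032,0.003,-0.001,0,0,0.016,30],
    [0.032,0.003,-0.001,0,0,0.016,30]
  ]
}}

```text
t: 13.3
eef_pos: [452.0, 133.1, 140.0]
tcp_rot: [-3.139, -0.003, 1.841]
ft_force: [-0.1, -0.2, -2.0]
opening: 0.515
```

Call:
{"name": "play_rows", "arguments": {
  "moves": [
    [0.032,0.002,-0.001,0,0,0.016,30],
    [0.022,0.002,0,0,0,0.01,30],
    [0.01,0.002,0.004,0,0,0.002,30],
    [0,0,0,0,0,0,30],
    [0,0,0,0,0,0,30]
  ]
}}

```text
t: 13.8
eef_pos: [439.3, 201.3, 135.3]
tcp_rot: [-3.136, -0.003, 1.817]
ft_force: [-0.7, 0.5, -1.5]
opening: 0.517
```

```bash
python3 -c "
from plan import *
plan([(437,215.5,95,1.815,15)],30)"
```

```text
t 13.8 pos [439.3 201.3 135.3] yaw 1.817 rpy [-3.136e+00 -3.000e-03  1.817e+00] op 0.517 F [-0.7  0.5 -1.5]
[[0.005, 0.0, 0.013, 0.0, 0.0, 0.001, 30.0], [0.005, 0.0, 0.013, 0.0, 0.0, 0.001, 30.0], [0.005, 0.0, 0.013, 0.0, 0.0, 0.001, 30.0]]
```

Call:
{"name": "play_rows", "arguments": {
  "moves": [
    [0.005,0.001,0.013,-0.005,0,0,30],
    [0.005,0,0.013,0,0,0,30],
    [0.004,0,0.01,0,0,0,30],
    [0,0,0,0,0,0,30],
    [0,0,0,0,0,0,30]
  ]
}}

```text
t: 14.3
eef_pos: [438.3, 211.3, 97.9]
tcp_rot: [-3.14, -0.003, 1.812]
ft_force: [-0.3, 0.4, -1.3]
opening: 0.514
```

Run:
```python
from h import *
from plan import *
S=read_camera("side");T=read_camera("top");crop(S,210,110,330,210,6,'pics/s12.png');crop(T,90,180,230,320,4,'pics/t12.png')
plan([(437,215.5,60,1.815,15)],30)
print(proj(S,st()[0]-[0,0,14]), proj(S,[437,215.7,9]))
```

```text
t 14.4 pos [438.4 211.5  98.2] yaw 1.812 rpy [-3.141e+00 -3.000e-03  1.812e+00] op 0.514 F [ 0.5  0.2 -0.8]
[[0.001, -0.0, 0.013, 0.0, 0.0, -0.001, 30.0], [0.001, -0.0, 0.013, 0.0, 0.0, -0.001, 30.0], [0.001, -0.0, 0.013, 0.0, 0.0, -0.001, 30.0]]
[244.41970292 159.6660064 ] [245.42210937 178.56807775]
```

View pics/s12.png

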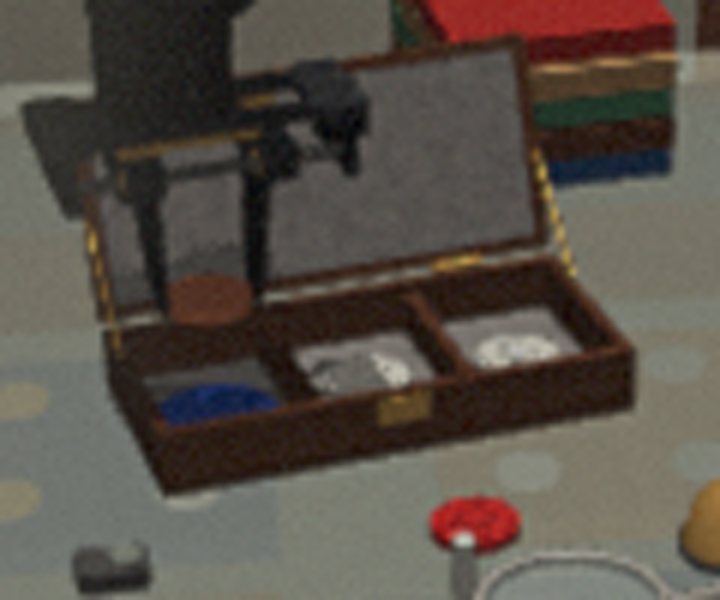

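View pics/t12.png

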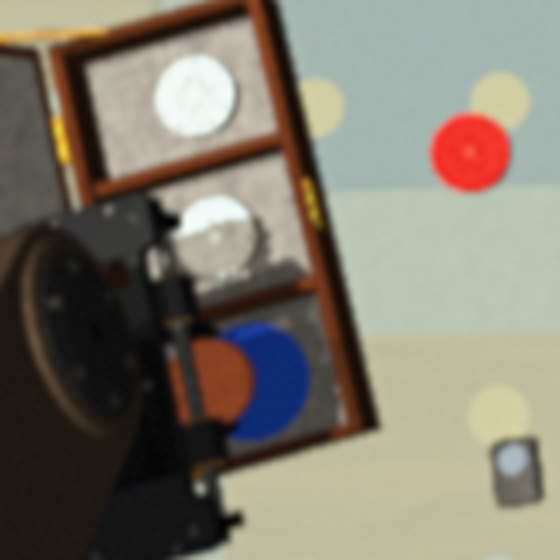

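Run:
```python
from h import *
T=read_camera("top");S=read_camera("side")
c=T;hsv=cv2.cvtColor(c["img"],cv2.COLOR_RGB2HSV);H,s,v=[hsv[...,i].astype(int) for i in range(3)]
m=((H<12)&(s>120)&(v>100)); bx=np.zeros(m.shape,bool); bx[258:295,128:158]=1
m&=bx
m=(m*255).astype(np.uint8)
cs,_=cv2.findContours(m,0,2);k=max(cs,key=cv2.contourArea).reshape(-1,2)
print(k[:,0].min(),k[:,0].max(),k[:,1].min(),k[:,1].max(),cv2.contourArea(k))
# right arc least squares
a=k[(k[:,0]>=143)];A=np.c_[a,np.ones(len(a))];sol=np.linalg.lstsq(A,(a**2).sum(1),rcond=None)[0];u,w=sol[0]/2,sol[1]/2;r=np.sqrt(sol[2]+u*u+w*w)
print(u,w,r,len(a)); p=state()["eef_pos"];print(plane(T,(u,w),p[2]-17.2+9),p, "expected r",25*T["fx"]/(946-90))
```

```text
138 152 265 284 185.5
142.14763192776329 274.86527993648383 9.658859818294655 14
[437.2125499  209.2755306   90.11528847] [438.37439199 211.64663642  98.31528847] expected r 11.176868485139345
```

Call:
{"name": "play_rows", "arguments": {
  "moves": [
    [0.002,0,0.012,0,0,0,30],
    [0.001,0,0.012,0,0,0,30],
    [0.001,0,0.008,0,0,0,30],
    [0,0,0,0,0,0,30],
    [0,0,0,0,0,0,30]
  ]
}}

```text
t: 15.0
eef_pos: [437.6, 216.1, 64.4]
tcp_rot: [3.14, -0.003, 1.813]
ft_force: [-0.1, -0.3, -1.4]
opening: 0.512
```

Run:
```python
from h import *
from plan import *
S=read_camera("side");T=read_camera("top");crop(S,220,130,300,200,9,'pics/s13.png');crop(T,110,230,200,310,7,'pics/t13.png')
plan([(437,215.3,26,1.815,6)],30)
```

```text
t 15.1 pos [437.7 216.1  64.7] yaw 1.813 rpy [ 3.140e+00 -3.000e-03  1.813e+00] op 0.514 F [-0.4  0.  -0.9]
[[-0.0, -0.0, 0.006, 0.0, 0.0, -0.0, 30.0], [-0.0, -0.0, 0.006, 0.0, 0.0, -0.0, 30.0], [-0.0, -0.0, 0.006, 0.0, 0.0, -0.0, 30.0], [-0.0, -0.0, 0.006, 0.0, 0.0, -0.0, 30.0], [-0.0, -0.0, 0.006, 0.0, 0.0, -0.0, 30.0], [-0.0, -0.0, 0.006, 0.0, 0.0, -0.0, 30.0], [-0.0, -0.0, 0.006, 0.0, 0.0, -0.0, 30.0]]
```

View pics/s13.png

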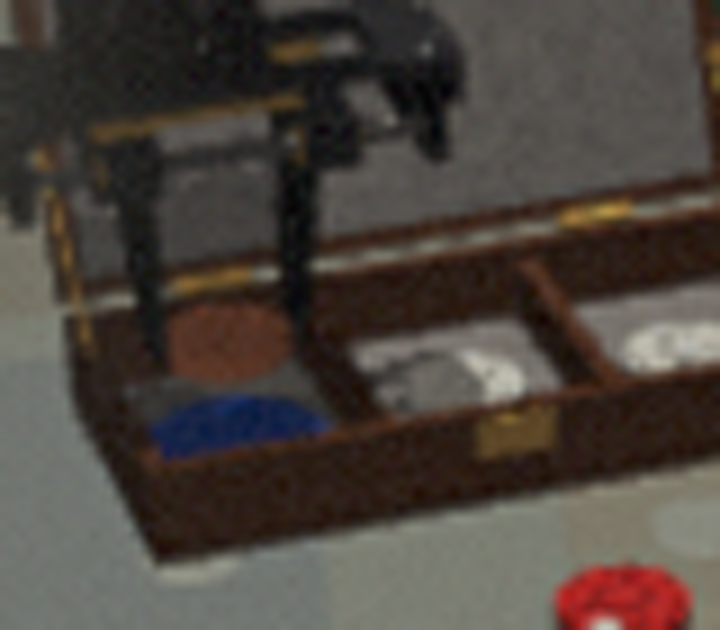

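View pics/t13.png

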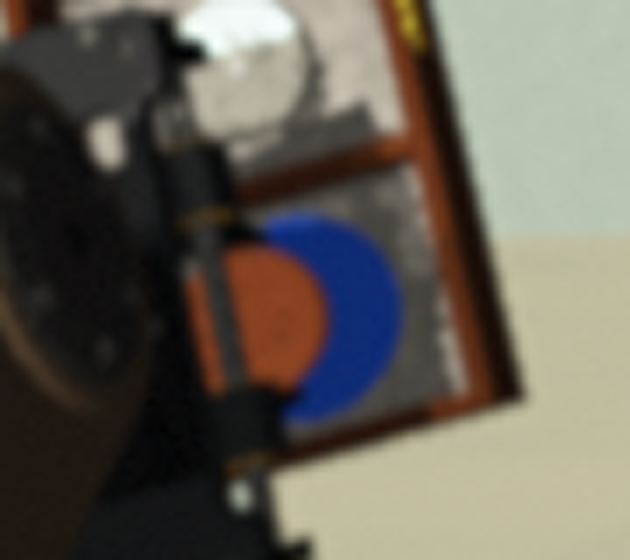

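Seen from above, copper and felt are centred on each other along the jaw direction (rows about 318 and 317 of the crop). I'm lowering gently.

Call:
{"name": "play_rows", "arguments": {
  "moves": [
    [0,0,0.006,0,0,0,30],
    [0,0,0.006,0,0,0,30],
    [0,0,0.006,0,0,0,30],
    [0,0,0,0,0,0,30]
  ]
}}

```text
t: 15.5
eef_pos: [438.1, 216.2, 45.9]
tcp_rot: [3.138, -0.003, 1.813]
ft_force: [0.1, 0.0, -1.4]
opening: 0.512
```

Run:
```python
from plan import *
plan([(437,215.3,26,1.815,6)],30)
```

```text
t 15.5 pos [438.1 216.2  45.9] yaw 1.813 rpy [ 3.138e+00 -3.000e-03  1.813e+00] op 0.512 F [ 0.1  0.  -1.4]
[[-0.0, -0.0, 0.005, 0.0, 0.0, -0.001, 30.0], [-0.0, -0.0, 0.005, 0.0, 0.0, -0.001, 30.0], [-0.0, -0.0, 0.005, 0.0, 0.0, -0.001, 30.0], [-0.0, -0.0, 0.005, 0.0, 0.0, -0.001, 30.0]]
```

Tips are at about z = 32, below the 40 mm walls, with no contact force. I'm going on down.

Call:
{"name": "play_rows", "arguments": {
  "moves": [
    [0,-0.001,0.005,0.003,0,0,30],
    [0,0,0.005,0,0,0,30],
    [0,0,0.003,0,0,0,30],
    [0,0,0.002,0,0,0,30],
    [0,0,0,0,0,0,30]
  ]
}}

```text
t: 16.0
eef_pos: [437.0, 216.0, 29.3]
tcp_rot: [-3.142, -0.003, 1.812]
ft_force: [-0.1, -1.1, -0.7]
opening: 0.512
```

Call:
{"name": "play_rows", "arguments": {
  "moves": [
    [0,0,0.002,0,0,0,30],
    [0,0,0.001,0,0,0,30],
    [0,0,0.001,0,0,0,30],
    [0,0,0,0,0,0,30]
  ]
}}

```text
t: 16.4
eef_pos: [437.3, 216.1, 25.2]
tcp_rot: [3.141, -0.003, 1.812]
ft_force: [-0.5, 0.8, -1.6]
opening: 0.513
```

Call:
{"name": "play_rows", "arguments": {
  "moves": [
    [0,0,0.001,0,0,0,30],
    [0,0,0,0,0,0,30]
  ]
}}

```text
t: 16.6
eef_pos: [437.3, 216.1, 25.3]
tcp_rot: [3.14, -0.003, 1.813]
ft_force: [0.8, -0.2, -1.3]
opening: 0.516
```

Call:
{"name": "play_rows", "arguments": {
  "moves": [
    [0,0,0.001,0,0,0,30],
    [0,0,0,0,0,0,30]
  ]
}}

```text
t: 16.8
eef_pos: [437.5, 216.2, 25.2]
tcp_rot: [3.139, -0.003, 1.813]
ft_force: [0.5, 0.8, -2.1]
opening: 0.519
```

Call:
{"name": "play_rows", "arguments": {
  "moves": [
    [0,0,0.002,0.002,0,0,30],
    [0,0,0.001,0,0,0,30]
  ]
}}

```text
t: 17.0
eef_pos: [437.6, 216.3, 24.3]
tcp_rot: [3.14, -0.003, 1.813]
ft_force: [-2.9, -1.1, 16.0]
opening: 0.517
```

Call:
{"name": "play_rows", "arguments": {
  "moves": [
    [0,0,0.002,0,0,0,30],
    [0,0,0.001,0,0,0,30]
  ]
}}

```text
t: 17.2
eef_pos: [437.5, 216.3, 23.7]
tcp_rot: [3.138, -0.004, 1.813]
ft_force: [-2.4, -1.3, 10.9]
opening: 0.515
```

The floor pushes back with 11–16 N, so the round is seated. I'm opening a little, staying short of the partitions.

Call:
{"name": "play_rows", "arguments": {
  "moves": [
    [0,0,0,0,0,0,53],
    [0,0,0,0,0,0,55],
    [0,0,0,0,0,0,56],
    [0,0,0,0,0,0,57],
    [0,0,0,0,0,0,57]
  ]
}}

```text
t: 17.7
eef_pos: [437.8, 216.4, 23.6]
tcp_rot: [3.137, -0.004, 1.813]
ft_force: [0.7, 0.4, -0.3]
opening: 0.571
```

Run:
```python
from h import *
from plan import *
S=read_camera("side");T=read_camera("top");crop(S,220,130,300,200,9,'pics/s14.png');crop(T,110,230,200,310,7,'pics/t14.png')
plan([(437,215.3,26,1.815,6)],30)
```

```text
t 17.8 pos [437.7 216.4  23.6] yaw 1.813 rpy [ 3.137 -0.004  1.813] op 0.572 F [-0.5  0.4 -0.2]
[[-0.001, -0.001, -0.002, 0.0, 0.0, -0.002, 30.0]]
```

View pics/t14.png

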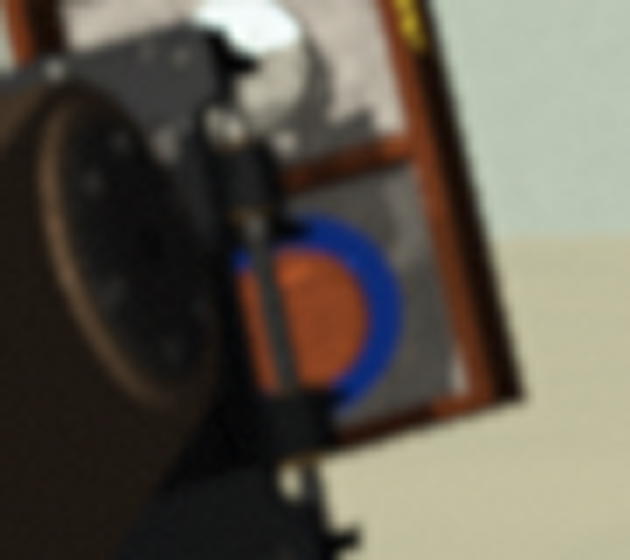

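The force has dropped to zero, so the round lies free on the felt. I'm rising straight up.

Call:
{"name": "play_rows", "arguments": {
  "moves": [
    [0,0,-0.004,0,0,0,57],
    [0,0,-0.006,0,0,0,57],
    [0,0,-0.008,0,0,0,57],
    [0,0,-0.01,0,0,0,57],
    [0,0,-0.015,0,0,0,57],
    [0,0,-0.03,0,0,0,57],
    [0,0,-0.04,0,0,0,57],
    [0,0,-0.04,0,0,0,57]
  ]
}}

```text
t: 18.6
eef_pos: [435.4, 214.9, 182.1]
tcp_rot: [-3.138, -0.003, 1.813]
ft_force: [0.2, 0.4, 0.3]
opening: 0.567
```

Call:
{"name": "play_rows", "arguments": {
  "moves": [
    [0,0,-0.03,0,0,0,57],
    [-0.03,0,0,0,0,0,57],
    [-0.04,-0.02,0,0,0,0,57],
    [-0.04,-0.03,0,0,0,0,57],
    [-0.04,-0.03,0,0,0,0,57],
    [-0.02,-0.01,0,0,0,0,57],
    [0,0,0,0,0,0,57],
    [0,0,0,0,0,0,57]
  ]
}}

```text
t: 19.4
eef_pos: [387.8, 24.1, 225.1]
tcp_rot: [3.125, -0.001, 1.815]
ft_force: [0.3, 0.5, -0.4]
opening: 0.572
```

Run:
```python
from h import *
S=read_camera("side");T=read_camera("top");cv2.imwrite("pics/s15.png",S["img"][...,::-1]);crop(S,210,110,350,270,3.7,"pics/s15c.png");crop(T,40,110,380,310,2.3,'pics/t15.png')
s=state();print(s["t"],s["eef_pos"],s["ft_force"])
```

```text
19.5 [388.13610303  24.71217891 224.81182562] [-0.75447361 -0.29083838 -0.06186765]
```

View pics/s15c.png

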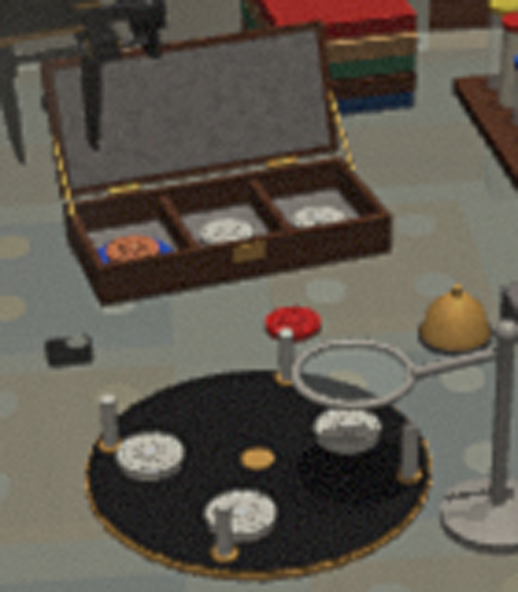

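View pics/t15.png

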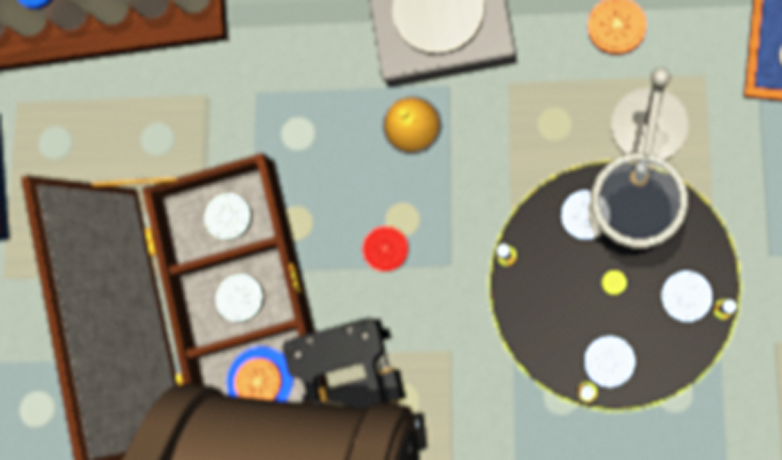

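Copper lies flat on the felt: (256,380) against a felt centre of about (260,379) in the crop, so roughly 4 mm off. The silvers in the box and on the table are in place. One last check that everything is at rest, then I hand in.

Call:
{"name": "play_rows", "arguments": {
  "moves": [
    [0,0,0,0,0,0,57],
    [0,0,0,0,0,0,57],
    [0,0,0,0,0,0,57]
  ]
}}

```text
t: 19.8
eef_pos: [388.6, 26.7, 224.8]
tcp_rot: [3.125, -0.001, 1.821]
ft_force: [-0.4, 0.1, -0.8]
opening: 0.575
```

Run:
```python
from h import *
a=read_camera("top")["img"].astype(int)
for _ in range(6): b=read_camera("top")["img"].astype(int)
d=abs(a-b)[180:295,250:366];print("turntable diff max/mean",d.max(),d.mean(),"box",abs(a-b)[180:300,100:190].mean())
print(state()["t"],np.abs(state()["qvel"]).max(),state()["ft_force"]); print(job_done())
```

```text
turntable diff max/mean 4 0.5757371314342828 box 0.937037037037037
20.15 0.003506661003541525 [ 0.58094731 -0.30548352 -0.31560958]
the job is handed in; nothing more can be done
None
```

The copper round is lying flat and released on the blue felt in the free compartment, and I handed the job in at about 20 s; it gave no verdict.

- **Turning:** I hooked one finger post loosely between the jaws and turned the table about 115° counter-clockwise at under 1 rad/s. The copper came to rest about 137 mm from the lens centre.
- **Lifting and placing:** I gripped the round, lifted it about 56 mm and lowered it until the floor pushed back with about 11–16 N. Then I opened the jaws slightly and rose clear. The force read zero after release.
- **Last checks:** The round is roughly 4 mm from the felt's centre. The turntable showed no motion between frames. Its three silver rounds, the two in the box, the bell and the loupe looked unmoved. The final crops did not cover the pen tray, but the arm never went near it.
- **Disagreements:** The two camera views differed by 1–2 mm, within the calibration. The partition edges put the compartment centre about 2 mm from the felt centre.

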